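# Switch on the night light at the toy bench

## Task

Switch on the night light: with a fingertip, push the lever of the ball-topped toggle switch past its centre so that it snaps over to its other side, then press the button on top of the night light all the way down, let it spring back up and draw clear. Only touch and push: do not pick up the night light or shift it from its place, do not flip the paddle-topped switch, which is the scooter charger's, and leave the toys where they lie.

Things in the scene. Friction and masses are not known exactly. Their poses are not given: they have to be found in the camera images.
- toggle (a joint): Lever of the ball-topped toggle switch, rad: 0 = at rest leaning 0.5 rad (29 deg) towards -x of its box (as it starts), 0.5 = upright (dead centre), 1.0 = at rest leaning 29 deg towards the box's +x. It is spring-loaded over centre: it resists with about 2 N at the ball at first, less towards upright, and once past upright it snaps over by itself and stays.
- toggle_base: White box of the ball-topped toggle switch, 78 (x) by 56 (y) by 42 mm high, fixed to the bench; origin at the centre of its underside, z up. The lever turns about a line along the box's y, 45 mm above the origin, and swings in the box's x-z plane.
- toggle_tip (a point): Centre of the black ball, 24 mm in diameter, on top of the toggle lever (steel stem 9 mm thick); it is 60 mm from the pivot, so 98 mm above the bench at rest and 105 mm when upright, and moves with the lever (58 mm from one rest position to the other).
- paddle (a joint): Lever of the other, paddle-topped toggle switch (for the scooter charger), to be left alone; rad, 0 as it starts, snaps over beyond 0.5.
- paddle_base: White box of the paddle-topped switch, same box and materials; its lever carries a flat black plate 40 wide, 28 high and 8 mm thick in place of the ball and reaches up to 119 mm above the bench when upright. Fixed; origin at the centre of its underside; the lever leans towards the box's -x.
- lamp: Push-button night light, a white dome on a grey round foot 92 mm in diameter, 58 mm high to the dome's flat top, 0.4 kg, standing loose on the bench; origin at the centre of its underside, z up.
- lamp_button_top (a point): Centre of the top face of the night light's round grey button, 34 mm in diameter, on top of the dome; 69.5 mm above the bench when up, moves with the button.
- lamp_button (a joint): Travel of the night light's button, m: 0 = up, 0.005 = fully down. A spring brings it back up; it starts to move at about 1.2 N and is fully down at 4 N.
- turtle: Green plastic toy turtle, about 115 by 76 mm, 46 mm high; bystander; origin at the centre of its underside.
- xylophone: Wooden toy xylophone, 240 by 120 mm, 29 mm high; bystander; origin at the centre of its underside.
- bead_box: Clear round plastic bead box with white twist cap, 48 mm in diameter, 64 mm high, 80 g; bystander, stands upright; origin at the centre of its underside.
- car: Wooden toy car, 72 by 48 mm, 47 mm high; bystander; origin at the centre of its underside.
- spatula: Red silicone spatula toy lying flat, 225 by 45 mm, 14 mm high; bystander; origin under its handle's middle.
- ring_toy: Wooden ring, 64 mm outside diameter, 18 mm high, lying flat; bystander; origin at the centre of its underside.

How it is judged:
By the outcome, as a careful person would: the job done as asked, in the order asked, and still so for the second after the job is handed in, with the robot touching nothing.
It also fails if it takes over 45 s, if anything falls off the work surface, if the arm or the gripper's body presses on something with over 40 N, if the wrist force passes 120 N, or if a joint passes its speed limit or range.

## Robot

A 6-joint arm with a two-finger parallel gripper is mounted at the origin on the work surface. World frame = base frame: x ahead of the robot, y to its left, z up, the work surface at z = 0. Lengths are in mm, angles in degrees, forces in N, time in s.
With the tool pointing down it reaches from about 250 to 850 mm from the base axis. Payload 12.5 kg.
Tool frame: the origin (TCP) lies at the very end of the fingers, on their centre line; the grasp point (between the pads) lies 19 mm behind it; z points along the fingers, y is the direction in which the jaws open and shut (so a half turn about z gives the same grasp; the last joint's range is limited). The gripper opens to 93 mm and grips with 3 to 60 N. Pads are 15 mm wide; open, the fingers measure 128 mm over their backs; the gripper's body (75 mm by 188 mm) begins 65 mm behind the grasp point.
Start: joints at [-76.066, 20.094, 94.641, -0, 65.266, -4.847], TCP at [177.097, -520.693, 218.633] pointing down, gripper open.
Joint ranges: [-157.81, 157.81], [-45, 120.19], [0.68, 151.7], [-89.99, 269.99], [4.06, 180], [-164.3, 164.3]. Speed limits (degrees/s): [127.2, 127.2, 159.86, 180, 180, 180].

## Interface

Orientations are given as a 3x3 rotation matrix whose columns are the frame's x, y, z axes.
In Python, from bench import read_state, imaging, manip gives the robot as it stands.
- The arm moves only by the tool servo_tool, never from a script. Its argument "series" is a list of rows, each a list of 5 numbers: the finger opening in cm, from 0 to 9.3, then the shift along the tool's x, y, z in cm, then the turn about the tool's z in degrees. In form: [[jaw, x, y, z, turn], ...]. A call has 1 to 20 rows; each row is the pose to reach, as a shift and turn from the pose commanded when the call began, along the tool's axes at that moment; what a row does not reach only later rows make up. A row lasts 1/10 s, in which the tool goes at most 50 mm and 8.59 degrees, less where a joint would pass 70% of its speed; a pose out of reach is approached as far as the arm can. A call with a gripper value outside its range is refused whole. The fingers move at their own pace and stop on an object; "newtons" is the grip in N (left out, the last holds). Time passes only in rows, so rows that repeat a pose let the fingers close. It gives the time, the measured TCP pose, the force and the opening at its end, in the units of the state.
- read_state(): the state, without advancing time (a new reading comes with each control period).
- imaging.grab_frame(name): name is "scene" or "top" or "wrist"; returns the picture (480x640x3 uint8, red, green, blue); there is no depth.
- imaging.camera_info(name): a dict with "fx", "fy", "cx", "cy" (pixels), "k1" (the pictures are not rectified: a ray, as slopes to the right and down, at radius r is drawn at 1 + k1 r^2 times it, then the intrinsics apply), "R" (3x3) and "t" (3): a world point X has camera coordinates R X + t. Camera axes: x right, y down, z forward; pixel columns grow to the right and rows downward; lengths in mm; the calibration is good to about 2 mm. A picture is of the moment at which its call begins: read the wrist's pose just before it. camera_info takes no time and is no camera call; for the wrist camera it gives the pose at the moment of the call.
- manip.job_done(): hands the job in, once; it reports no verdict.
The state is a dict: "clock": time; "q": joint angles; "qvel": joint speeds; "tau": joint torques, N m; "position": TCP position; "tcp_rot": TCP orientation; "ft_force": force on the tool from outside, world axes, zero at the start; "torque": the same for the moment, N m; "width": finger opening in mm.
Only numpy, scipy, OpenCV 4.12 (cv2) and the standard library are available. Lean on these libraries where they do the work, as an engineer would, in place of code of your own. Each camera call takes 0.05 s, during which the arm holds its last target. There are 200 camera calls.

## Working session

There is one attempt and no reset: what is moved stays moved. The work goes in short steps, Python scripts to look and compute and a tool call to move; the robot and the scene stay as the last step left them, time stands still between calls to the robot, and variables do not carry over. Pictures are saved under pics/ and viewed, about 8 in all and at most 12, crops included, and the job is handed in when it is done.

Besides the shell and the picture viewer there is one more tool, called as a command line: name --pt "numbers of a row" for each row, then --argument value for the rest. servo_tool: Moves the arm, as the interface text tells. Its arguments: {"type":"object","properties":{"series":{"type":"array"},"newtons":{"type":"number"}},"required":["series"]}

```bash
mkdir -p pics
cat > h.py <<'E'
import numpy as np, cv2
from bench import read_state, imaging, manip
def ray(cam,u,v,ci=None):
    c=ci or imaging.camera_info(cam)
    xd=np.array([(u-c["cx"])/c["fx"],(v-c["cy"])/c["fy"]]); x=xd.copy()
    for _ in range(30): x=xd/(1+c["k1"]*(x@x))
    R=np.array(c["R"]);t=np.array(c["t"])
    return -R.T@t, R.T@np.array([x[0],x[1],1])
def onz(cam,u,v,z,ci=None):
    o,d=ray(cam,u,v,ci); return o+d*(z-o[2])/d[2]
def tri(c1,p1,c2,p2):
    o1,d1=ray(c1,*p1);o2,d2=ray(c2,*p2)
    s=np.linalg.lstsq(np.c_[d1,-d2],o2-o1,rcond=None)[0]
    a=o1+s[0]*d1;b=o2+s[1]*d2
    return (a+b)/2,np.linalg.norm(a-b)
def save(cam,name):
    im=imaging.grab_frame(cam); cv2.imwrite(f"pics/{name}.png",im[:,:,::-1]); return im
E
python3 - <<'E'
from h import *
save("top","top0");save("scene","scene0")
s=read_state();print(s["clock"],s["position"],np.round(s["tcp_rot"],3).tolist(),s["width"])
for c in("top","scene"):print(c,ray(c,320,240))
E
```

```text
0.1 [ 177.01674696 -520.43127591  218.15867001] [[0.947, 0.322, -0.0], [0.322, -0.947, 0.001], [0.0, -0.001, -1.0]] 93.03900136515911
top (array([405.08744148,  -5.78481945, 956.06009221]), array([ 0.12650617, -0.0201154 , -0.99200849]))
scene (array([1226.25565287,  -30.27961414,  761.36212323]), array([-0.71860691,  0.03369824, -0.69462486]))
```

View pics/top0.png

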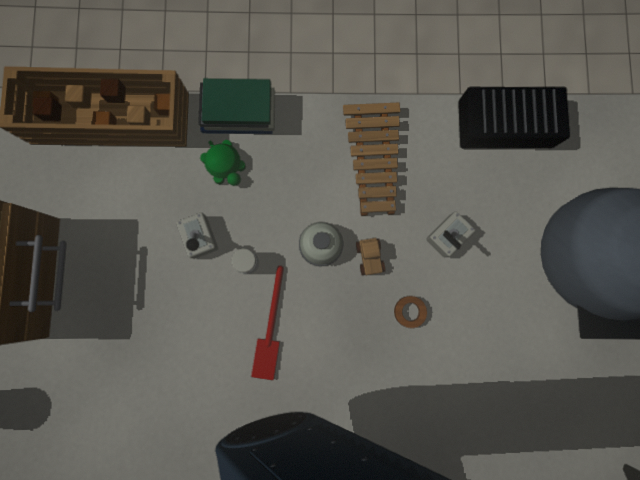

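View pics/scene0.png

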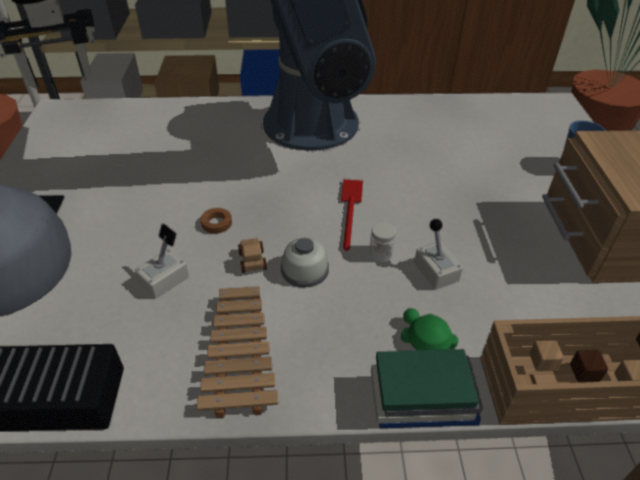

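The ball switch is at top (195,237) / scene (437,250), with its ball at top (192,244) / scene (436,225). The lamp is at top (321,242). The paddle switch is far off to the right at top (453,237). The bead box stands at top (244,260), between the ball switch and the lamp.

Run:
```python
from h import *
a=cv2.imread("pics/top0.png");b=cv2.imread("pics/scene0.png")
k=dict(fx=6,fy=6,interpolation=cv2.INTER_CUBIC)
c1=cv2.resize(a[205:270,165:225],None,**k);c2=cv2.resize(b[212:292,405:471],None,**k)
out=np.zeros((480,780,3),np.uint8);out[:c1.shape[0],:360]=c1;out[:c2.shape[0],370:370+c2.shape[1]]=c2
cv2.imwrite("pics/crop1.png",out)
def blob(im,x0,y0,x1,y1,thr):
    g=im[y0:y1,x0:x1].max(2);m=(g<thr).astype(np.uint8)
    n,l,st,ce=cv2.connectedComponentsWithStats(m)
    for i in range(1,n):
        if st[i,4]>15:print(st[i],ce[i]+[x0,y0])
print("top ball");blob(a,170,205,225,268,45)
print("scene ball");blob(b,415,212,465,262,45)
for n,im,r in(("top",a,(295,215,350,270)),("scene",b,(275,230,335,290))):
    x0,y0,x1,y1=r;g=im[y0:y1,x0:x1].max(2);print(n);print(g[::4,::4])
```

```text
top ball
[ 17  33  12  12 104] [192.30769231 243.96153846]
scene ball
[15  8 12 11 99] [435.45454545 224.78787879]
top
[[118 120 118 119 120 118 121 121 120 119 122 118 121 120]
 [117 118 118 119 119 118 120 120 120 123 122 120 120 121]
 [121 119 118 119 102  86  90  83  67  95 120 119 121 119]
 [116 118 117  97 120 116 112 107  96  87  62  71  77 121]
 [118 118  93 127 125 124 122 116 122  96  80  66  71  73]
 [118 110 114 131 126  77  72  70  67  81  85  59  72  69]
 [121  93 131 135 125  71  71  71  72  73  90  68  70  71]
 [119  83 130 136 126  71  72  71  71  76  89  69  59  71]
 [121  82 117 132 128 106  71  70  69  85  86  61  65  70]
 [118 111 106 129 128 126 127 127 121  97  83  58  72  69]
 [118 119  79 104 122 120 116 110  99  90  60  52  68  69]
 [118 117 115  81  92  97 103  95  73  60  49  70  70  70]
 [116 117 119 115  67  72  71  61  54  56  69  68  99 116]
 [118 118 118 119 119 115 110 116 116 115 114 116 114 114]]
scene
[[128 131 129 132 133 133 134 136 137 136 137 135 137 137 135]
 [130 129 132 131 133 134 135 136 135 136 137 138 138 134 136]
 [132 132 133 133 133 127 110  90  99 128 136 136 136 137 138]
 [132 134 133 132  99 101  72  73  73  77 144 139 136 138 137]
 [133 130 133  87  79  57  72  74  75  75 141 154 140 135 135]
 [133 132 126  90  85  68  40  56  58  68 140 157 154 136 138]
 [133 134  83  93 106 114  82 100 116 141 152 162 154 135 136]
 [ 78  72  61  77 103 116 129 137 142 151 166 161 140 131 137]
 [ 69  71  64  69  88 113 125 135 142 151 150 137 132 115 137]
 [ 70  71  61  69  73  79  93 110 116 119 121 126 127  96 140]
 [ 70  70  52  69  74  76  81  91 100 108 115 120 119  78 139]
 [ 70  72  36  63  71  76  77  86  93 103 108 111  94  84 138]
 [ 72  74  60  38  58  72  74  80  86  93  96  79  65 137 138]
 [ 75  73  71  59  37  41  58  61  65  70  62  64 130 139 136]
 [140 140 116 113 108  73  44  41  61  78 118 138 136 138 138]]
```

View pics/crop1.png

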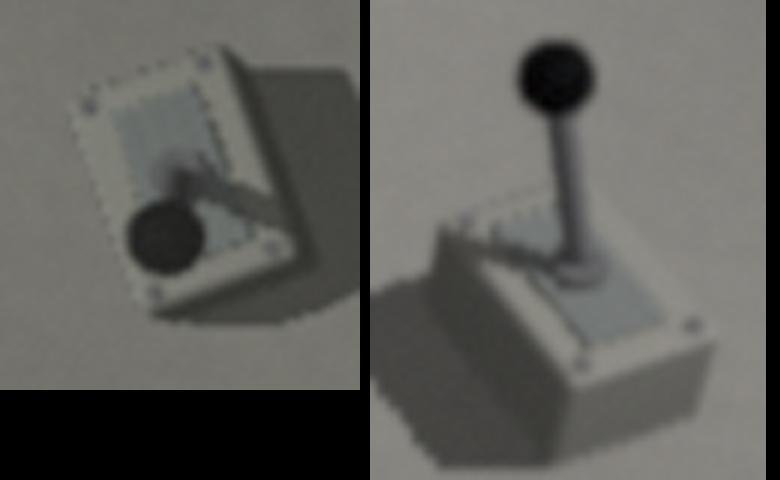

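Run:
```python
from h import *
P=[onz("top",165+x/6,205+y/6,42) for x,y in((72,98),(222,45),(297,258),(148,312))]
for p in P:print(p.round(1))
print("sizes",[np.linalg.norm(P[i]-P[(i+1)%4]).round(1) for i in range(4)])
c=sum(P)/4;d=P[0]+P[1]-P[2]-P[3];print("ctr",c.round(1),"axis deg",np.degrees(np.arctan2(d[1],d[0])))
S=[onz("scene",405+(x-370)/6,212+y/6,42) for x,y in((440,228),(565,183),(715,345),(573,385))]
print("scene ctr",(sum(S)/4).round(1),[np.linalg.norm(S[i]-S[(i+1)%4]).round(1) for i in range(4)])
print("ball tri",tri("top",(192.3,243.96),"scene",(435.45,224.8)),"z98",onz("top",192.3,243.96,98),onz("scene",435.45,224.8,98))
for cam,(x0,y0,x1,y1) in(("top",(295,215,350,270)),("scene",(275,230,335,290))):
    g=cv2.imread(f"pics/{cam}0.png").max(2)
    m=((g>64)&(g<80)).astype(np.uint8);m[:y0]=0;m[y1:]=0;m[:,:x0]=0;m[:,x1:]=0
    m=cv2.morphologyEx(m,cv2.MORPH_OPEN,np.ones((3,3),np.uint8))
    n,l,st,ce=cv2.connectedComponentsWithStats(m)
    for i in range(1,n):
        if st[i,4]>40:print(cam,st[i],ce[i],onz(cam,*ce[i],69.5).round(1))
for n,u,v,z in(("bead",244,260,64),("carN",370,248,47),("turtle",222,160,30),("spatTop",281,267,14),("xylo",378,212,29),("paddle",453,240,110)):print(n,onz("top",u,v,z).round(0))
```

```text
[557.3 258.5  42. ]
[575.5 210.3  42. ]
[504.7 183.1  42. ]
[486.8 230.6  42. ]
sizes [np.float64(51.5), np.float64(75.8), np.float64(50.8), np.float64(75.9)]
ctr [531.1 220.6  42. ] axis deg 21.300193750044883
scene ctr [539.6 221.2  42. ] [np.float64(47.0), np.float64(77.8), np.float64(48.5), np.float64(72.8)]
ball tri (array([506.00297819, 212.80185792,  97.3411536 ]), np.float64(0.43060110628685994)) z98 [505.89978178 212.41307468  98.        ] [506.67735282 212.78785318  98.        ]
top [334 225  16  40 328] [343.98780488 245.42682927] [507.9 -69.9  69.5]
top [314 233  21  16 265] [323.30566038 240.1245283 ] [517.9 -30.1  69.5]
scene [296 239  17  11 150] [304.19333333 244.20666667] [520.6 -25.8  69.5]
scene [275 258  12  27 179] [278.53631285 272.00558659] [587.8 -71.3  69.5]
scene [284 258  19  23 225] [292.04444444 270.33777778] [584.6 -48.   69.5]
bead [479. 122.  64.]
carN [ 506. -123.   47.]
turtle [687. 177.  30.]
spatTop [470.  54.  14.]
xylo [ 581. -142.   29.]
paddle [ 514. -267.  110.]
```

Two views put the ball at (506,213,97), against an expected height of 98. The box centre is about (532,222), with its axis at about 21°. The tool's x axis already points at about 19°, so the push runs along it. Next I move to behind the ball with the fingers closed.

servo_tool --pt "0 50.3 -58.7 0 -2" --pt "0 50.3 -58.7 0 -2" --pt "0 50.3 -58.7 0 -2" --pt "0 50.3 -58.7 0 -2" --pt "0 50.3 -58.7 0 -2" --pt "0 50.3 -58.7 0 -2" --pt "0 50.3 -58.7 0 -2" --pt "0 50.3 -58.7 0 -2" --pt "0 50.3 -58.7 0 -2" --pt "0 50.3 -58.7 0 -2" --pt "0 50.3 -58.7 0 -2" --pt "0 50.3 -58.7 0 -2" --pt "0 50.3 -58.7 0 -2" --pt "0 50.3 -58.7 0 -2" --pt "0 50.3 -58.7 0 -2" --pt "0 50.3 -58.7 0 -2" --pt "0 50.3 -58.7 0 -2" --pt "0 50.3 -58.7 0 -2" --pt "0 50.3 -58.7 0 -2" --pt "0 50.3 -58.7 0 -2" --newtons 5

```text
clock: 2.1
position: [464.2, 196.1, 218.8]
tcp_rot: [[0.935, 0.354, 0.0], [0.354, -0.935, -0.0], [-0.0, 0.0, -1.0]]
ft_force: [-0.2, -0.1, 0.4]
width: 0.2
```

servo_tool --pt "0 0 0 4.5 0" --pt "0 0 0 9 0" --pt "0 0 0 13.2 0" --pt "0 0 0 13.2 0" --pt "0 0 0 13.2 0"

```text
clock: 2.6
position: [464.6, 196.7, 87.6]
tcp_rot: [[0.935, 0.354, -0.0], [0.354, -0.935, -0.0], [-0.0, -0.0, -1.0]]
ft_force: [1.0, -0.4, 1.4]
width: 0.4
```

Run:
```python
from h import *
a=save("scene","s1")[180:300,380:500,::-1];b=save("wrist","w1")[:,:,::-1]
o=np.zeros((480,800,3),np.uint8);o[:360,:360]=cv2.resize(a,(360,360));o[:330,360:]=cv2.resize(b,(440,330));cv2.imwrite("pics/c2.png",o)
s=read_state();d=np.array(s["tcp_rot"])[:,0];print(s["position"],"ball in tool x,y",(np.array([506,212.8,97.5])-s["position"])@s["tcp_rot"],s["ft_force"])
```

```text
[465.63053982 197.17933396  88.91372902] ball in tool x,y [43.31381671 -0.29711571 -8.44082793] [-0.26088361 -0.41620435  0.56235881]
```

View pics/c2.png

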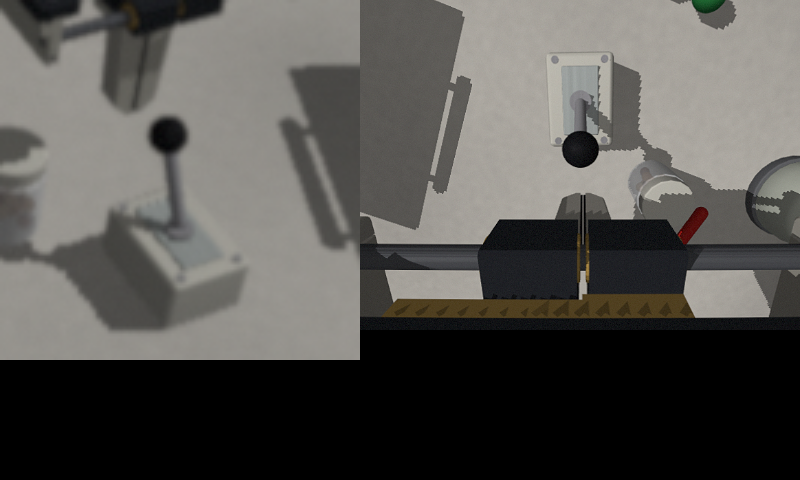

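The closed fingers sit in line with the ball, with a clear gap between them. Now I push slowly along tool x, then draw back and lift.

servo_tool --pt "0 1.5 0 0 0" --pt "0 2.2 0 0 0" --pt "0 2.7 0 0 0" --pt "0 3.2 0 0 0" --pt "0 3.7 0 0 0" --pt "0 4.2 0 0 0" --pt "0 4.7 0 0 0" --pt "0 5.2 0 0 0" --pt "0 5.7 0 0 0" --pt "0 6.2 0 0 0" --pt "0 6.2 0 0 0" --pt "0 6.2 0 0 0"

```text
clock: 3.9
position: [522.3, 219.0, 86.5]
tcp_rot: [[0.935, 0.355, -0.0], [0.355, -0.935, -0.0], [-0.0, 0.0, -1.0]]
ft_force: [-0.1, -0.0, 0.4]
width: 0.3
```

Run:
```python
from h import *
a=save("scene","s2")[180:300,380:500,::-1];b=save("wrist","w2")[:,:,::-1]
o=np.zeros((480,800,3),np.uint8);o[:360,:360]=cv2.resize(a,(360,360));o[:330,360:]=cv2.resize(b,(440,330));cv2.imwrite("pics/c3.png",o)
```

```text
(no output)
```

View pics/c3.png

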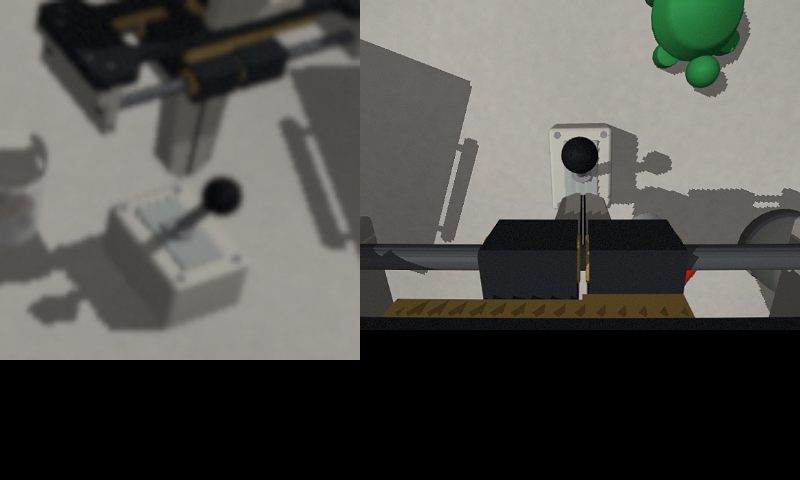

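The lever has snapped to the +x side and the measured force is zero. Now I back off, lift, and go to a viewing spot short of the lamp.

servo_tool --pt "0 -1.5 0 -1.5 0" --pt "0 -1.5 0 -6 0" --pt "0 -3 2 -9 0" --pt "0 -15 22.9 -9 0" --pt "0 -15 22.9 -9 0" --pt "0 -15 22.9 -9 0" --pt "0 -15 22.9 -9 0" --pt "0 -15 22.9 -9 0" --pt "0 -15 22.9 -9 0" --pt "0 -15 22.9 -9 0" --pt "0 -15 22.9 -9 0"

```text
clock: 5.1
position: [463.4, -47.5, 176.6]
tcp_rot: [[0.935, 0.355, 0.0], [0.355, -0.935, 0.0], [0.0, -0.0, -1.0]]
ft_force: [0.1, -0.4, 0.2]
width: 0.6
```

Run:
```python
from h import *
s=read_state();ci=imaging.camera_info("wrist");im=save("wrist","w3")
print(s["position"],ray("wrist",320,240,ci))
c=dict(ci);X=np.array([518,-28,69.5]);q=np.array(c["R"])@X+c["t"];q=q/q[2];print("expected px",c["fx"]*q[0]+c["cx"],c["fy"]*q[1]+c["cy"])
```

```text
[463.37092218 -47.52611977 176.64858261] (array([534.64214955, -19.93924391, 341.70960941]), array([-0.25853068, -0.08642862, -0.96220306]))
expected px 326.1492371899963 163.99237450014738
```

View pics/w3.png

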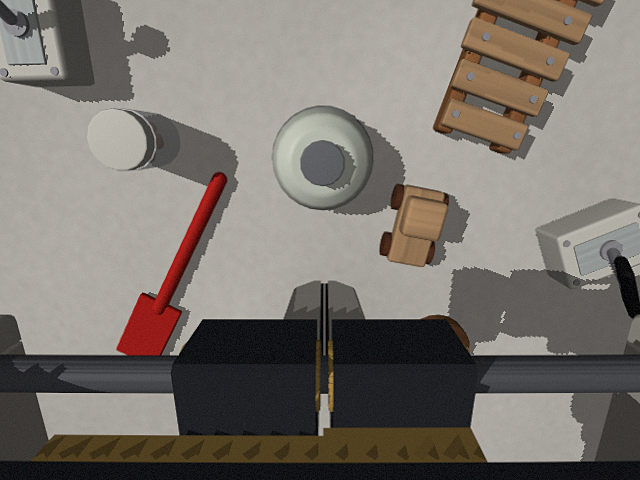

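The button is centred at wrist pixel (322,163), within 4 px of the prediction. The dome is clear of the car and the spatula.

Run:
```python
from h import *
s=read_state();p=onz("wrist",322,163,69.5);print(p,(p-s["position"])@s["tcp_rot"],[np.linalg.norm(onz("wrist",300,163,69.5)-onz("wrist",345,163,69.5))])
```

```text
[517.63166827 -24.60313791  69.5       ] [ 58.74293833  -1.88858962 107.12956177] [np.float64(33.39137926905629)]
```

servo_tool --pt "0 4 -0.2 2 0" --pt "0 5.9 -0.2 4 0" --pt "0 5.9 -0.2 7 0" --pt "0 5.9 -0.2 9.5 0" --pt "0 5.9 -0.2 10.2 0" --pt "0 5.9 -0.2 10.5 0" --pt "0 5.9 -0.2 10.8 0" --pt "0 5.9 -0.2 10.9 0" --pt "0 5.9 -0.2 11.0 0" --pt "0 5.9 -0.2 11.0 0"

```text
clock: 6.15
position: [518.3, -25.5, 67.3]
tcp_rot: [[0.935, 0.355, 0.002], [0.355, -0.935, -0.0], [0.002, 0.001, -1.0]]
ft_force: [0.4, 0.7, 2.9]
width: 0.4
```

servo_tool --pt "0 0 0 0.1 0" --pt "0 0 0 0.2 0" --pt "0 0 0 0.25 0" --pt "0 0 0 0.3 0" --pt "0 0 0 0.3 0" --pt "0 0 0 0.3 0"

```text
clock: 6.75
position: [518.3, -25.5, 64.6]
tcp_rot: [[0.935, 0.355, 0.001], [0.355, -0.935, -0.0], [0.001, 0.001, -1.0]]
ft_force: [-1.4, 2.8, 14.0]
width: 0.4
```

14 N at z = 64.6 means the button is fully down (69.5 − 5 = 64.5). Now I lift straight up and away.

servo_tool --pt "0 0 0 0 0" --pt "0 0 0 -0.5 0" --pt "0 0 0 -1.5 0" --pt "0 0 0 -4 0" --pt "0 0 0 -8 0" --pt "0 0 0 -12 0" --pt "0 -5 0 -15 0" --pt "0 -10 0 -15 0" --pt "0 -15 0 -15 0" --pt "0 -15 0 -15 0" --pt "0 -15 0 -15 0"

```text
clock: 7.85
position: [376.7, -79.1, 214.1]
tcp_rot: [[0.936, 0.353, 0.0], [0.353, -0.936, -0.0], [0.0, 0.0, -1.0]]
ft_force: [0.4, 0.1, 0.9]
width: 0.2
```

Run:
```python
from h import *
save("scene","s4");a=cv2.imread("pics/s4.png")
b=save("wrist","w4")[:,:,::-1]
o=np.zeros((560,800,3),np.uint8);o[:280,:420]=cv2.resize(a[170:310,100:480],(420,280)) if 0 else cv2.resize(a[165:305,270:480],(420,280))
o[280:,:420]=cv2.resize(a[100:400,120:500],(420,280));o[:285,420:]=cv2.resize(b,(380,285));cv2.imwrite("pics/c5.png",o)
s=read_state();print(s["clock"],s["position"],s["ft_force"])
```

```text
7.95 [378.28131485 -78.77150772 213.95420707] [ 0.13050015  0.56822592 -0.35782562]
```

View pics/c5.png

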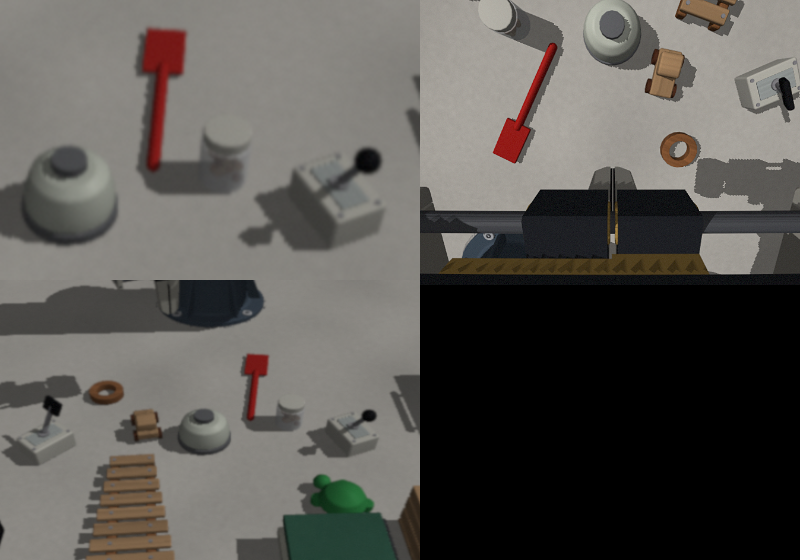

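The ball lever is over on its other side, the button is up, and the paddle and toys look as they were. I compare with the first picture and then hand in.

Run:
```python
from h import *
a=cv2.imread("pics/scene0.png");b=cv2.imread("pics/s4.png")
f=lambda im,r:np.float32(im[r[1]:r[3],r[0]:r[2]].max(2))
for n,r in(("lamp",(270,232,340,292)),("paddle",(130,220,195,300)),("car",(232,230,272,276)),("bead",(366,220,400,268)),("button",(292,232,318,252))):
    print(n,"shift px",np.round(cv2.phaseCorrelate(f(a,r),f(b,r))[0],2),"mean diff",abs(f(a,r)-f(b,r)).mean().round(1))
print(manip.job_done())
```

```text
lamp shift px [-0.05  0.08] mean diff 0.8
paddle shift px [-0.01  0.02] mean diff 8.5
car shift px [ 0.01 -0.02] mean diff 0.8
bead shift px [ 0.16 -0.  ] mean diff 4.7
button shift px [ 0.5  -0.21] mean diff 0.8
the job is handed in; nothing more can be done
None
```

The night light job is done and handed in, at about 8 s on the robot's clock. No verdict came back.

- **Toggle:** I pushed the ball-topped lever past its centre with the closed fingertips. It snapped to its other side, and the last picture shows it still there.
- **Button:** I pressed it down to 64.6 mm with 14 N (fully down is 64.5 mm and needs 4 N), then lifted straight up. The last picture shows it back up, with the arm well clear.
- **Left alone:** Compared with the first picture, the lamp, paddle switch and car shifted by less than 0.1 px and the bead box by 0.16 px. The turtle, xylophone, spatula and ring I checked only by eye, and they look unmoved.
- **Disagreements:** A small crop of the button alone read a 0.5 px shift, but its mean difference was only 0.8 grey levels, so I take it as noise. The larger brightness differences at the paddle (8.5) and bead box (4.7) came with no shift to match. I put them down to changed shadows, but did not check that.

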